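# Restock the mass case, then hold its sprung lid just below balance

### The job

Raise the sprung lid of the grey mass case past its balance point so that it stands open by itself, and seat the two spare large slotted masses from the table flat in the empty pockets, leaving the masses already in the case where they are and the other things on the table alone. Then, for the spring check, bring the lid back by its handle bar to just below the balance point, about 40 degrees open, where it would fall shut if let go, and finish with the gripper still holding it there, quite still.

Things in the scene. Friction and masses are not known exactly. Their poses are not given: they have to be found in the camera images.
- mass_case: Base of the grey case, fixed: 140 (x) by 164 (y) by 35 mm high; origin under its centre on the table, x towards the hinge side, y along the pockets, z up; front (-x) roughly faces the robot. Its flat top has a row of four round pockets, 34 mm across, 8 mm deep, 39 mm apart, 40 mm behind the front edge. Two of them, different every time, hold a mass; the shut lid hides them.
- pocket_0 (a point): Centre of the floor of pocket 0 (8 mm below the case's flat top), at x = -30 mm, y = +58.5 mm, z = 27 mm in the frame of mass_case.
- pocket_1 (a point): Centre of the floor of pocket 1 (8 mm below the case's flat top), at x = -30 mm, y = +19.5 mm, z = 27 mm in the frame of mass_case.
- pocket_2 (a point): Centre of the floor of pocket 2 (8 mm below the case's flat top), at x = -30 mm, y = -19.5 mm, z = 27 mm in the frame of mass_case.
- pocket_3 (a point): Centre of the floor of pocket 3 (8 mm below the case's flat top), at x = -30 mm, y = -58.5 mm, z = 27 mm in the frame of mass_case.
- hinge (a point): Middle of the lid's hinge line, which runs along the case's y axis at the rear edge: x = +72 mm, z = 37 mm in the frame of mass_case. The axes are those of mass_case.
- lid (a joint): Lid angle in rad: 0 shut, 1.4 open stop; the front edge rises and swings back. A grey hood, 142 by 164 mm, 45 mm tall, 3 mm walls, 0.9 kg, with springs on its hinge. Balance point 0.85 rad (49 degrees): below it the lid falls shut by itself, above it the springs carry it to the open stop and keep it there. At most about 2 N at the bar raise it.
- lid_bar (a point): Middle of the handle bar on the lid: round steel bar 10 mm thick, 110 mm long, parallel to the hinge; between its posts (50 mm either side of the middle) about 90 mm are free to grip. With the lid shut it lies 188 mm in front of the hinge line and 45 mm above it, level with the top of the hood and 45 mm in front of its front wall. It turns with the lid.
- mass_0: A pale yellow slotted mass, a disc 30 mm across and 18 mm high with a narrow slot from rim to centre; origin at the centre of its underside, z up. It sits in a pocket from the start.
- mass_1: A pale yellow slotted mass, a disc 30 mm across and 18 mm high with a narrow slot from rim to centre; origin at the centre of its underside, z up. It sits in another pocket from the start.
- spare_0: Spare pale yellow slotted mass, a disc 30 mm across and 18 mm high with a narrow slot from rim to centre; origin at the centre of its underside, z up. Stands free on the table left of the case.
- spare_1: Spare pale yellow slotted mass, a disc 30 mm across and 18 mm high with a narrow slot from rim to centre; origin at the centre of its underside, z up. The same as spare_0, also on the table left of the case.
- small_mass: Bystander: a smaller slotted mass, 26 mm across and 12 mm high, on the table at the far left; it does not belong in the case. Origin under its centre.
- compass: Bystander: round pocket compass, 46 mm across, 14 mm high, on the right. Origin under its centre.
- black_tape: Bystander: small roll of black tape, 55 mm across, 19 mm high, on the right. Origin under its centre.
- multimeter: Bystander: hand-held meter 146 by 72 by 46 mm, on the right. Origin under its centre.
- horseshoe_magnet: Bystander: horseshoe magnet 146 by 34 by 94 mm beside the tripod stand, right of the middle. The tripod stand (rod up to 0.55 m) and its leads, which rise right of the case, are fixed: keep the arm clear of them.

How it is judged:
By the outcome, as a careful person would: the job done as asked, in the order asked, and still so for the second after the job is handed in, while the arm keeps its last pose, push and grip.
It also fails if it takes over 72 s, if anything falls off the work surface, if the arm or the gripper's body presses on something with over 40 N, if the wrist force passes 120 N, or if a joint passes its speed limit or range.

### The arm

A 6-joint arm with a two-finger parallel gripper is mounted at the origin on a cart in front of the work surface, level with it; the furniture and walls round the work are solid. World frame = base frame: x ahead of the robot, y to its left, z up, the work surface at z = 0. Lengths are in mm, angles in rad, forces in N, time in s.
With the tool pointing down it reaches from about 300 to 750 mm from the base axis. Payload 8.5 kg.
Tool frame: the origin (TCP) lies midway between the tips of the shut fingers; the grasp point (between the pads) lies 19 mm behind it; z points along the fingers, y is the line along which they close (so a half turn about z gives the same grasp; the last joint's range is limited). The gripper opens to 85 mm and grips with 20 to 120 N. Pads are 22 mm wide; open, the fingers measure 114 mm over their backs; the gripper's body (76 mm by 85 mm) begins 54 mm behind the grasp point. The pads swing forward as they close: fully open they stand 13 mm farther back than shut.
Start: joints at [0.889, 0.381, 1.297, -0, 1.464, -0.215], TCP at [247.506, 491.143, 231.322] pointing down, gripper open.
Joint ranges: [-3.11, 3.11], [-0.89, 2.33], [0.22, 2.48], [-1.42, 4.56], [0.17, 2.85], [-2.88, 2.88]. Speed limits (rad/s): [2.39, 2.39, 3.14, 3.14, 3.14, 3.14].

### API

Orientations are given as a unit quaternion [x, y, z, w].
In Python, from bench import env gives the robot as it stands.
- The arm moves only by the tool drive_tool, never from a script. Its argument "deltas" is a list that holds one entry, the list of rows, each a list of 7 numbers: the turn, a rotation vector about the tool's x, y, z in rad, then the shift along the tool's x, y, z in m, then the opening, from -1 (shut) to 1 (fully open). In form: [[[ax, ay, az, dx, dy, dz, claw], ...]]. A call has 1 to 10 rows; each row is the pose to reach, as a shift and turn from the pose commanded when the call began, along the tool's axes at that moment; what a row does not reach only later rows make up. A row lasts 1/12 s, in which the tool goes at most 41.7 mm and 7.16 degrees, less where a joint would pass 70% of its speed; a pose out of reach is approached as far as the arm can. A call with a gripper value outside its range is refused whole. The fingers move at their own pace and stop on an object; "force" is the grip in N (left out, the last holds). Time passes only in rows, so rows that repeat a pose let the fingers close. It gives the time, the measured TCP pose, the force, the opening and the grip force at its end, in the units of the state.
- env.sense(): the state, without advancing time (a new reading comes with each control period).
- env.get_image(name): name is "scene" or "top"; returns a dict with "frame" (384x512x3 uint8, blue, green, red), "z_map" (384x512 float32, mm along the optical axis (not along the pixel's ray), 0 where there is no reading), "camera_matrix" (3x3 intrinsics, pixels), "R" (3x3) and "t" (3): a world point X has camera coordinates R X + t. Camera axes: x right, y down, z forward; pixel columns grow to the right and rows downward; lengths in mm; the calibration is good to about 2 mm. A picture is of the moment at which its call begins.
- env.job_done(): hands the job in; it is judged then, once.
The state is a dict: "time_s": time; "q": joint angles; "joint_velocities": joint speeds; "tau": joint torques, N m; "tool_pos": TCP position; "tool_rot": TCP orientation; "contact_force": force on the tool from outside, world axes, zero at the start; "wrist_torque": the same for the moment, N m; "finger_gap": finger opening in mm; "grip_force": force on a finger pad.
Only numpy, scipy, OpenCV 4.12 (cv2) and the standard library are available. Lean on these libraries where they do the work, as an engineer would, in place of code of your own. Each camera call takes 0.05 s, during which the arm holds its last target. There are 200 camera calls.

## Working session

There is one attempt and no reset: what is moved stays moved. The work goes in short steps, Python scripts to look and compute and a tool call to move; the robot and the scene stay as the last step left them, time stands still between calls to the robot, and variables do not carry over. Pictures are saved under pics/ and viewed, at most 10 in all, crops included, and the job is handed in when it is done.

Besides the shell and the picture viewer there is one more tool, called after ">>>" by a JSON object that holds its "op" and its "data", one argument or row to a line. drive_tool: Moves the arm, as the interface text tells. Its arguments: {"type":"object","properties":{"deltas":{"type":"array"},"force":{"type":"number"}},"required":["deltas"]}

```bash
mkdir -p pics; ls
cat > h.py <<'E'
import numpy as np,cv2
from bench import env
from scipy.spatial.transform import Rotation as Ro
def cloud(im):
    K=np.array(im["camera_matrix"]);z=im["z_map"].astype(float)
    v,u=np.mgrid[:z.shape[0],:z.shape[1]]
    P=np.stack([(u-K[0,2])*z/K[0,0],(v-K[1,2])*z/K[1,1],z],-1)
    W=(P-np.array(im["t"]).ravel())@np.array(im["R"])
    W[z==0]=np.nan
    return W
E
python3 - <<'E'
from h import *
print(env.sense())
a=[]
for n in("scene","top"):
    im=env.get_image(n);np.savez(n+'.npz',W=cloud(im),f=im["frame"]);cv2.imwrite(f'pics/{n}0.png',im["frame"])
    R=np.array(im["R"]);print(n,-R.T@np.array(im["t"]).ravel(),R.round(2).tolist(),np.array(im["camera_matrix"])[0,0])
E
```

```text
pics
{'time_s': 0.0, 'q': array([ 8.88676837e-01,  3.81230293e-01,  1.29829012e+00, -1.06711798e-05,
        1.46356056e+00, -2.15279692e-01]), 'joint_velocities': array([-0.00073409,  0.0009998 ,  0.0005328 , -0.0021525 ,  0.00086216,
        0.00080107]), 'tau': array([-6.08803930e-04, -4.48460591e+01, -2.31276262e+01, -3.14521913e-04,
        4.94460168e-03,  2.45828949e-05]), 'tool_pos': array([247.34260152, 490.91780314, 230.68345073]), 'tool_rot': array([ 2.31305401e-01,  9.72880906e-01, -6.72795645e-04, -3.18031673e-04]), 'contact_force': array([ 0.15577087, -0.16146892,  0.30116055]), 'wrist_torque': array([0.02287061, 0.04156391, 0.01954055]), 'grip_force': 0.0, 'finger_gap': 85.30807376865843}
scene [   5.53641738 -668.50164512  937.49452684] [[0.81, -0.58, 0.0], [-0.41, -0.58, -0.7], [0.41, 0.57, -0.71]] 362.6471615099344
top [ 275.12825877   27.27708927 1416.68424015] [[-0.02, -1.0, 0.01], [-0.99, 0.02, -0.16], [0.16, -0.01, -0.99]] 364.6537417399032
```

View pics/scene0.png

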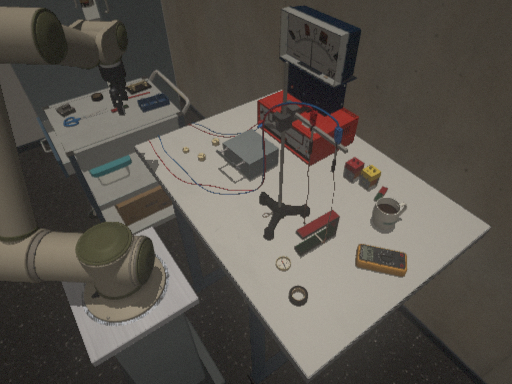

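View pics/top0.png

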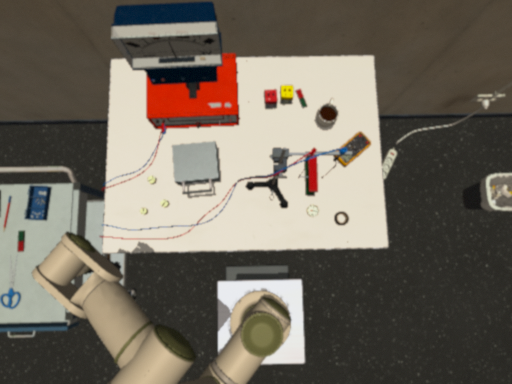

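The scene picture shows the case at (250,155). In the top picture the hood is at (195,162) with its bar at about (199,192). Three pale masses lie to its left at (152,180), (166,203) and (144,211). I'll measure these next.

Run:
```python
from h import *
for n in("top","scene"):
    d=np.load(n+'.npz');W=d['W'];f=d['f']
    x,y,z=W[...,0],W[...,1],W[...,2]
    lid=(z>76)&(z<90)&(x>350)&(x<800)&(y>60)&(y<420)
    nn,lab,st,ce=cv2.connectedComponentsWithStats(lid.astype(np.uint8))
    i=1+np.argmax(st[1:,4]);m=lab==i
    print(n,'lid',cv2.minAreaRect(np.c_[x[m],y[m]].astype(np.float32)),np.median(z[m]))
    for j in range(1,nn):
        if j!=i and st[j,4]>3: q=lab==j;print('  other',x[q].mean().round(),y[q].mean().round(),st[j,4])
    b=(z>65)&(z<90)&~m&(x>350)&(x<560)&(y>100)&(y<330);print('bar pts',b.sum(),[np.round(np.nanpercentile(a[b],[2,50,98])) for a in(x,y,z)])
    ms=(z>7)&(z<28)&(y>150)&(y<560)&(x>300)&(x<620)&(f.min(-1)>90)
    nn,lab,st,ce=cv2.connectedComponentsWithStats(ms.astype(np.uint8))
    for j in range(1,nn):
        if st[j,4]>6:
            q=lab==j;print('  m',ce[j].round(),st[j,4],[(np.nanmin(a[q])+np.nanmax(a[q])).round()/2 for a in(x,y)],np.nanmedian(z[q]).round(1),np.ptp(x[q]).round(),np.ptp(y[q]).round(),f[q].mean(0).round())
```

```text
top lid ((591.3968505859375, 234.3511199951172), (153.81060791015625, 165.1919708251953), 4.0609965324401855) 82.3127643117791
  other 761.0 205.0 39
  other 763.0 133.0 21
  other 765.0 88.0 8
  other 757.0 365.0 5
  other 758.0 299.0 41
  other 753.0 394.0 9
  other 483.0 224.0 89
bar pts 141 [array([474., 487., 532.]), array([162., 227., 290.]), array([66., 83., 89.])]
  m [151. 179.] 50 [np.float64(542.5), np.float64(414.0)] 17.2 29.0 34.0 [161. 211. 213.]
  m [164. 202.] 54 [np.float64(448.0), np.float64(360.5)] 18.3 27.0 30.0 [163. 210. 212.]
  m [143. 210.] 36 [np.float64(420.5), np.float64(440.5)] 12.7 24.0 27.0 [163. 212. 214.]
scene lid ((592.5185546875, 234.93597412109375), (148.88137817382812, 168.37008666992188), 4.028092384338379) 80.65146651491871
  other 751.0 392.0 15
  other 756.0 334.0 18
  other 761.0 163.0 77
  other 647.0 182.0 134
  other 779.0 69.0 22
  other 478.0 222.0 71
bar pts 175 [array([472., 507., 556.]), array([148., 211., 296.]), array([66., 75., 88.])]
  m [215. 140.] 25 [np.float64(540.0), np.float64(416.5)] 16.7 27.0 27.0 [115. 147. 161.]
  m [185. 149.] 19 [np.float64(418.0), np.float64(441.5)] 11.2 23.0 23.0 [112. 143. 157.]
  m [201. 155.] 27 [np.float64(445.5), np.float64(363.5)] 17.5 27.0 30.0 [112. 145. 160.]
```

```bash
cat >> h.py <<'E'
def go(x,y,z,yaw=4.0,s=None):
    s=s or env.sense();R=Ro.from_quat(s["tool_rot"])
    c,d=np.cos(np.radians(yaw)),np.sin(np.radians(yaw))
    Y=np.array([c,d,0]);Z=np.array([0,0,-1.]);T=Ro.from_matrix(np.c_[np.cross(Y,Z),Y,Z])
    sh=R.inv().apply(np.array([x,y,z])-s["tool_pos"])/1000
    return np.round(np.r_[(R.inv()*T).as_rotvec(),sh],4).tolist()
E
python3 - <<'E'
from h import *
for n in("scene","top"):
    W=np.load(n+'.npz')['W'];x,y,z=W[...,0],W[...,1],W[...,2]
    for lo,hi in((100,200),(200,350),(350,600)):
        m=(z>lo)&(z<hi)&(x>300)&(x<760)&(y>-100)&(y<500)
        H,_,_=np.histogram2d(x[m],y[m],bins=[np.arange(300,800,50),np.arange(-100,501,50)])
        print(n,lo,hi);print(H.astype(int))
s=env.sense()
print(go(477,232,170,s=s))
E
```

```text
scene 100 200
[[ 0  0  0  0  0  0  0  0  0  0  0  0]
 [ 0  0  0  0  0  0  0  0  0  0  0  0]
 [ 0  0  0  0  0  0  0  0  0  0  0  0]
 [ 0  0  0  0  0  0  0  0  0  0  0  0]
 [81  0 44  1  0  0  0  0  0  0  0  0]
 [ 0  0  0  0  0  0  0  0  0  0  0  0]
 [ 0  0  0  0  0  0  0  0  0  0  0  0]
 [ 0  0  0  0  0  0  0  0  0  0  0  0]
 [ 0  0  0  0  0  0  0  1 14 27  8  0]]
scene 200 350
[[  0   0   0   0   0   0   0   0   0   0   0   0]
 [  0   0   0   0   0   0   0   0   0   0   0   0]
 [  0   0   0   0   0   0   0   0   0   0   0   0]
 [  0  23  37   0   0   0   0   0   0   0   0   0]
 [149   0  18   0   0   0   0   0   0   0   0   0]
 [  0   0   0   0   0   0   0   0   0   0   0   0]
 [  0   0   0   0   0   0   0   0   0   0   0   0]
 [  0   0   0   0   0   0   0   0   0   0   0   0]
 [  0   0   0   0   0   0   0   0   0   0   0   0]]
scene 350 600
[[  0   0   0   0   0   0   0   0   0   0   5  70]
 [  0   0   0   0   0   0   0   0   0   0   0   0]
 [  0   0   0   0   0   0   0   0   0   0   0   0]
 [251  87   0   0   0   0   0   0   0   0   0   0]
 [511  22   0   0   0   0   0   0   0   0 
[... 765 characters left out ...]
  0  0  0  0  0  0]
 [ 0  0  0  0  0  0  0  0  0  0  0  0]
 [ 0  0  0  0  0  0  0  0  0  0  0  0]
 [ 0  0  0  0  0  0  0  0  0  0  0  0]
 [ 0  0  0  0  0  0  0  0  0  0  0  0]]
top 350 600
[[  0   0   0   0   0   0   0   0   0   0  16 139]
 [  0   0   0   0   0   0   0   0   0   0   0   0]
 [  0   0   0   0   0   0   0   0   0   0   0   0]
 [124  92   0   0   0   0   0   0   0   0   0   0]
 [208 108   0   0   0   0   0   0   0   0   0   0]
 [  0   0   0   0   0   0   0   0   0   0   0   0]
 [  0   0   0   0   0   0   0   0   0   0   0   0]
 [  0   0   0   0   0   0   0   0   0   0   0   0]
 [  0   0   0   0   0   0   0   0   0   0   0   0]]
[-0.0013, 0.0004, 1.0342, -0.3216, -0.1278, 0.0608]
```

>>> {"op": "drive_tool", "data": {
  "deltas": [
    [[0,0,1.034,-0.322,-0.128,0.061,-0.1],[0,0,1.034,-0.322,-0.128,0.061,-0.1],[0,0,1.034,-0.322,-0.128,0.061,-0.1],[0,0,1.034,-0.322,-0.128,0.061,-0.1],[0,0,1.034,-0.322,-0.128,0.061,-0.1],[0,0,1.034,-0.322,-0.128,0.061,-0.1],[0,0,1.034,-0.322,-0.128,0.061,-0.1],[0,0,1.034,-0.322,-0.128,0.061,-0.1],[0,0,1.034,-0.322,-0.128,0.061,-0.1],[0,0,1.034,-0.322,-0.128,0.061,-0.1]]
  ],
  "force": 30
}}

```text
time_s: 0.93
tool_pos: [479.5, 228.9, 169.0]
tool_rot: [0.684, 0.729, -0.001, -0.0]
contact_force: [-1.1, 0.4, 0.4]
finger_gap: 38.4
grip_force: 0.0
```

Run:
```python
from h import *
s=env.sense();print(s["time_s"],s["tool_pos"],s["finger_gap"],s["q"],s["contact_force"]);print(go(477,232,68))
im=env.get_image("scene");f=im["frame"]
cv2.imwrite('pics/a.png',cv2.resize(f[90:210,170:330],(800,600),interpolation=cv2.INTER_CUBIC))
```

```text
0.9333 [479.48388305 228.8583219  169.03299443] 38.36389496647095 [ 2.22662358e-01  4.03622358e-01  1.45228193e+00 -7.05876314e-04
  1.28736226e+00  1.59215032e-01] [-1.1104634   0.44934353  0.41750247]
[-0.0015, 0.0009, -0.0062, 0.0034, -0.0021, 0.101]
```

View pics/a.png

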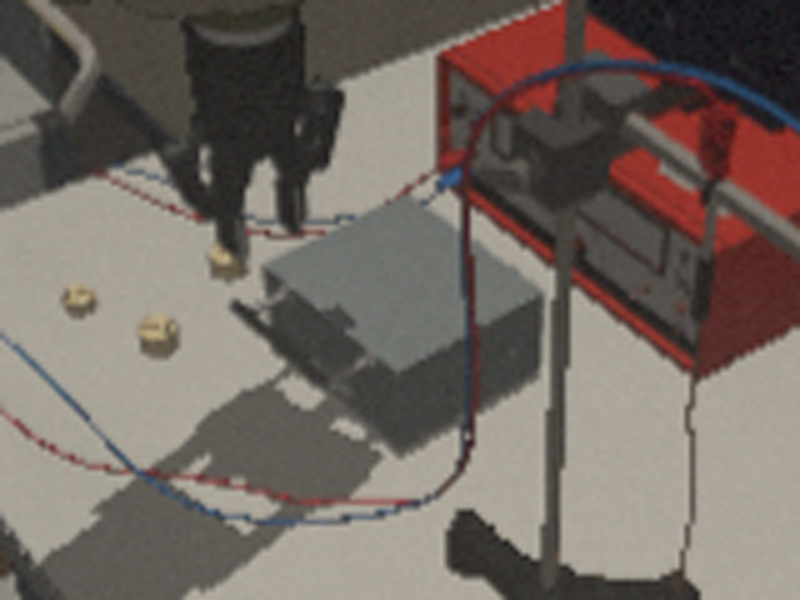

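The crop shows the shut case with its bar clear in front, around (300,320), and the gripper above and in front of it. The leads rise at (465,300), right of the case. Next I descend onto the bar and close.

>>> {"op": "drive_tool", "data": {
  "deltas": [
    [[0,0,-0.006,0.003,-0.002,0.03,-0.1],[0,0,-0.006,0.003,-0.002,0.06,-0.1],[0,0,-0.006,0.003,-0.002,0.09,-0.1],[0,0,-0.006,0.003,-0.002,0.105,-0.1],[0,0,-0.006,0.003,-0.002,0.105,-0.1],[0,0,-0.006,0.003,-0.002,0.105,-0.6],[0,0,-0.006,0.003,-0.002,0.105,-1],[0,0,-0.006,0.003,-0.002,0.105,-1],[0,0,-0.006,0.003,-0.002,0.105,-1],[0,0,-0.006,0.003,-0.002,0.105,-1]]
  ],
  "force": 30
}}

```text
time_s: 1.82
tool_pos: [480.0, 236.0, 68.0]
tool_rot: [0.68, 0.734, 0.006, 0.004]
contact_force: [15.0, 2.8, -5.4]
finger_gap: 8.8
grip_force: 30.9
```

Run:
```python
from h import *
s=env.sense();print(s["time_s"],s["tool_pos"],s["tool_rot"],s["finger_gap"],s["grip_force"],s["contact_force"])
# arc: hinge (663,239.6,37), radius vector horizontal direction (cos4,sin4)
hx=np.array([0.9976,0.0698])
P0=s["tool_pos"]
r=193.3;a0=np.arctan2(45,188)
R=Ro.from_quat(s["tool_rot"])
for th in range(4,81,4):
    a=a0+np.radians(th)
    d=np.r_[hx*(r*np.cos(a0)-r*np.cos(a)),r*np.sin(a)-r*np.sin(a0)]
    print(th,R.inv().apply(d/1000).round(4).tolist())
```

```text
1.8167 [479.99364746 235.97266667  68.02353334] [0.67960193 0.73355051 0.0055578  0.00373838] 8.796348008669423 30.85633099079132 [14.99392671  2.80186057 -5.41849383]
4 [0.0, 0.0038, -0.013]
8 [0.0, 0.0084, -0.0256]
12 [-0.0, 0.014, -0.0379]
16 [-0.0, 0.0203, -0.0498]
20 [-0.0, 0.0275, -0.0612]
24 [-0.0001, 0.0355, -0.0721]
28 [-0.0001, 0.0442, -0.0824]
32 [-0.0001, 0.0536, -0.0921]
36 [-0.0002, 0.0637, -0.1011]
40 [-0.0002, 0.0744, -0.1093]
44 [-0.0003, 0.0856, -0.1168]
48 [-0.0004, 0.0973, -0.1235]
52 [-0.0004, 0.1094, -0.1294]
56 [-0.0005, 0.122, -0.1344]
60 [-0.0006, 0.1348, -0.1385]
64 [-0.0006, 0.1479, -0.1417]
68 [-0.0007, 0.1612, -0.144]
72 [-0.0008, 0.1746, -0.1454]
76 [-0.0009, 0.1881, -0.1458]
80 [-0.001, 0.2016, -0.1453]
```

>>> {"op": "drive_tool", "data": {
  "deltas": [
    [[0,0,0,0,0.007,-0.013,-1],[0,0,0,0,0.011,-0.026,-1],[0,0,0,0,0.017,-0.038,-1],[0,0,0,0,0.023,-0.05,-1],[0,0,0,0,0.03,-0.061,-1],[0,0,0,0,0.038,-0.072,-1],[0,0,0,0,0.047,-0.082,-1],[0,0,0,0,0.056,-0.092,-1],[0,0,0,0,0.066,-0.101,-1],[0,0,0,0,0.077,-0.109,-1]]
  ],
  "force": 30
}}

```text
time_s: 2.65
tool_pos: [550.2, 241.4, 177.8]
tool_rot: [0.679, 0.734, -0.0, -0.001]
contact_force: [-13.9, -2.0, 14.9]
finger_gap: 8.5
grip_force: 31.6
```

>>> {"op": "drive_tool", "data": {
  "deltas": [
    [[0,0,0,0,0.009,-0.01,-1],[0,0,0,0,0.021,-0.017,-1],[0,0,0,0,0.033,-0.023,-1],[0,0,0,0,0.046,-0.028,-1],[0,0,0,0,0.059,-0.032,-1],[0,0,0,0,0.072,-0.035,-1],[0,0,0,0,0.085,-0.038,-1],[0,0,0,0,0.098,-0.039,-1],[0,0,0,0,0.11,-0.039,-1],[0,0,0,0,0.11,-0.039,-1]]
  ],
  "force": 30
}}

```text
time_s: 3.48
tool_pos: [663.7, 250.1, 217.0]
tool_rot: [0.679, 0.734, 0.004, 0.002]
contact_force: [0.7, 3.0, 6.9]
finger_gap: 8.6
grip_force: 32.6
```

>>> {"op": "drive_tool", "data": {
  "deltas": [
    [[0,0,0,0,0,0,-0.4],[0,0,0,0,0,0,-0.1],[0,0,0,0,0,0,0],[0,0,0,0,0,0,0],[0,0,0,0,0,-0.03,0],[0,0,0,0,0,-0.06,0],[0,0,0,0,0,-0.09,0],[0,0,0,0,-0.03,-0.09,0],[0,0,0,0,-0.07,-0.09,0],[0,0,0,0,-0.11,-0.09,0]]
  ],
  "force": 30
}}

```text
time_s: 4.32
tool_pos: [550.5, 240.2, 302.9]
tool_rot: [0.68, 0.733, -0.0, -0.0]
contact_force: [0.5, 0.3, -0.3]
finger_gap: 42.4
grip_force: 0.0
```

Run:
```python
from h import *
s=env.sense();print(s["time_s"],s["tool_pos"],s["finger_gap"],s["contact_force"]);print('over spare1',go(446,362,100),'  spare0',go(541,415,100))
```

```text
4.3167 [550.53506342 240.23051249 302.90854077] 42.403569576074105 [ 0.48603181  0.28836475 -0.28434388]
over spare1 [-0.0004, 0.0001, 0.0057, 0.1293, -0.095, 0.2029]   spare0 [-0.0004, 0.0001, 0.0057, 0.175, 0.0038, 0.2029]
```

>>> {"op": "drive_tool", "data": {
  "deltas": [
    [[0,0,0,0.03,-0.02,0.03,0],[0,0,0,0.06,-0.04,0.06,0],[0,0,0,0.1,-0.06,0.09,0],[0,0,0,0.13,-0.095,0.12,0],[0,0,0,0.13,-0.095,0.15,0],[0,0,0,0.13,-0.095,0.17,0],[0,0,0,0.13,-0.095,0.17,0],[0,0,0,0.13,-0.095,0.17,0]]
  ]
}}

```text
time_s: 4.98
tool_pos: [447.0, 362.8, 133.2]
tool_rot: [0.679, 0.734, -0.001, -0.0]
contact_force: [0.3, 0.2, 0.4]
finger_gap: 42.8
grip_force: 0.0
```

Run:
```python
from h import *
s=env.sense();print(s["time_s"],s["tool_pos"],s["finger_gap"],s["contact_force"])
A=env.get_image("scene");B=env.get_image("top")
for n,im in(("scene",A),("top",B)): np.savez(n+'1.npz',W=cloud(im),f=im["frame"],K=im["camera_matrix"],R=im["R"],t=im["t"])
a=cv2.resize(A["frame"][90:210,170:330],(800,600),interpolation=cv2.INTER_CUBIC)[:, :]
b=cv2.resize(B["frame"][125:245,120:240],(600,600),interpolation=cv2.INTER_CUBIC)
cv2.imwrite('pics/b.png',np.hstack([cv2.resize(a,(400,300)),cv2.resize(b,(400,400))[50:350]]))
```

```text
4.9833 [446.97347687 362.82935038 133.19502687] 42.77300997488346 [0.2945741  0.20882382 0.40217312]
```

View pics/b.png

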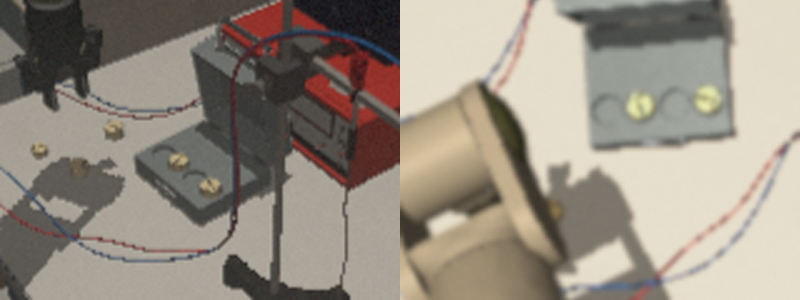

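The lid stands open. In the top crop, pocket 0 (left) and pocket 2 are empty at about (607,107) and (678,104), and there are masses in pockets 1 and 3 at (641,105) and (708,99). I'll locate the pockets and spares by casting rays.

```bash
cat >> h.py <<'E'
def yellow(f,roi=None):
    g=f.astype(int);m=((g[...,2]-g[...,0])>28)&((g[...,1]-g[...,0])>20)
    return m
def ray(K,R,t,u,v,z):
    K,R,t=map(np.asarray,(K,R,t));d=R.T@np.linalg.solve(K,[u,v,1.]);c=-R.T@t.ravel()
    return (c+d*(z-c[2])/d[2])[:2]
def blobs(f,K,R,t,zs,dz=0):
    g=f.astype(float);w=np.clip(np.minimum(g[...,2],g[...,1])-g[...,0]-8,0,None)
    n,l,st,ce=cv2.connectedComponentsWithStats((w>14).astype(np.uint8))
    for j in range(1,n):
        if 8<st[j,4]<150:
            a,b,ww,h=st[j,:4];a-=1;b-=1;sub=w[b:b+h+2,a:a+ww+2];vv,uu=np.mgrid[b:b+sub.shape[0],a:a+sub.shape[1]]
            u,v=(uu*sub).sum()/sub.sum(),(vv*sub).sum()/sub.sum()
            p=ray(K,R,t,u,v,0)
            if 350<p[0]<750 and 100<p[1]<480: print((round(u,1),round(v,1)),st[j,4],[(z,ray(K,R,t,u,v,z).round(1).tolist()) for z in zs])
E
python3 - <<'E'
from h import *
for n in("top","scene"):
    d=np.load(n+'1.npz');print(n,'now')
    blobs(d['f'],d['K'],d['R'],d['t'],(12,16,42))
    print('start');blobs(np.load(n+'.npz')['f'],d['K'],d['R'],d['t'],(12,16,42))
d=np.load('top1.npz');W=d['W'];x,y,z=W[...,0],W[...,1],W[...,2]
m=(z>31)&(z<41)&(x>480)&(x<640)&(y>120)&(y<340)
print(cv2.minAreaRect(np.c_[x[m],y[m]].astype(np.float32)),np.median(z[m]))
E
```

```text
top now
(np.float64(211.8), np.float64(169.3)) 59 [(12, [576.5, 176.8]), (16, [575.6, 176.3]), (42, [570.1, 173.6])]
(np.float64(191.7), np.float64(171.3)) 57 [(12, [570.1, 255.6]), (16, [569.2, 254.9]), (42, [563.8, 250.7])]
(np.float64(166.3), np.float64(202.5)) 18 [(12, [448.3, 352.6]), (16, [447.8, 351.7]), (42, [444.6, 345.7])]
start
(np.float64(151.1), np.float64(179.4)) 71 [(12, [540.5, 413.6]), (16, [539.7, 412.5]), (42, [534.8, 405.3])]
(np.float64(164.0), np.float64(203.2)) 68 [(12, [445.9, 361.3]), (16, [445.4, 360.3]), (42, [442.3, 354.1])]
(np.float64(143.0), np.float64(210.8)) 60 [(12, [417.9, 441.3]), (16, [417.5, 440.1]), (42, [414.8, 432.4])]
scene now
(np.float64(215.0), np.float64(140.1)) 26 [(12, [543.6, 419.4]), (16, [541.3, 414.7]), (42, [526.2, 384.1])]
(np.float64(185.4), np.float64(148.6)) 20 [(12, [418.8, 440.8]), (16, [417.0, 436.0]), (42, [405.4, 404.9])]
(np.float64(241.0), np.float64(153.4)) 26 [(12, [584.2, 285.2]), (16, [581.7, 281.0]), (42, [565.4, 254.2])]
(np.float64(253.8), np.float64(163.9)) 33 [(12, [589.7, 203.7]), (16, [587.2, 200.0]), (42, [570.8, 175.5])]
start
(np.float64(215.0), np.float64(140.1)) 27 [(12, [543.7, 419.3]), (16, [541.4, 414.6]), (42, [526.2, 384.1])]
(np.float64(185.4), np.float64(148.6)) 18 [(12, [418.8, 440.7]), (16, [417.0, 435.9]), (42, [405.4, 404.7])]
(np.float64(200.9), np.float64(155.2)) 27 [(12, [449.6, 368.3]), (16, [447.7, 363.9]), (42, [435.2, 334.7])]
((583.8457641601562, 233.7921142578125), (117.78498077392578, 165.56346130371094), 3.060941696166992) 35.5708655270313
```

>>> {"op": "drive_tool", "data": {
  "deltas": [
    [[0,0,0,0,0,0.03,0],[0,0,0,0,0,0.065,0],[0,0,0,0,0,0.1,0],[0,0,0,0,0,0.12,0],[0,0,0,0,0,0.127,0],[0,0,0,0,0,0.127,0],[0,0,0,0,0,0.127,-0.4],[0,0,0,0,0,0.127,-0.6],[0,0,0,0,0,0.127,-0.6],[0,0,0,0,0,0.127,-0.6]]
  ],
  "force": 30
}}

```text
time_s: 5.92
tool_pos: [449.0, 363.5, 8.6]
tool_rot: [0.68, 0.733, 0.002, 0.001]
contact_force: [1.5, -0.9, 7.4]
finger_gap: 28.1
grip_force: 30.3
```

Run:
```python
from h import *
s=env.sense();print(s["time_s"],s["tool_pos"],s["finger_gap"],s["grip_force"],s["contact_force"])
```

```text
5.9167 [448.98203227 363.52365851   8.62541496] 28.093024396422972 30.29156576259993 [ 1.49705035 -0.94507703  7.40276325]
```

Run:
```python
from h import *
print(go(567.5,213.3,90,4.35))
```

```text
[0.0047, -0.0015, 0.0001, -0.1587, 0.1071, -0.0811]
```

>>> {"op": "drive_tool", "data": {
  "deltas": [
    [[0,0,0,0,0,-0.03,-0.6],[0,0,0,0,0,-0.07,-0.6],[0,0,0,0,0,-0.1,-0.6],[0,0,0,0,0,-0.1,-0.6]]
  ]
}}

```text
time_s: 6.25
tool_pos: [449.9, 364.5, 113.5]
tool_rot: [0.68, 0.734, 0.006, 0.002]
contact_force: [0.9, 0.4, -0.2]
finger_gap: 28.1
grip_force: 30.1
```

Run:
```python
from h import *
s=env.sense();print(s["tool_pos"],s["finger_gap"],s["grip_force"],s["contact_force"])
print(go(567.5,213.3,85,4.35))
```

```text
[449.86725243 364.50471477 113.50795033] 28.087412369933116 30.146510761405807 [ 0.91161503  0.4000094  -0.17313368]
[0.0113, -0.0049, 0.0003, -0.1599, 0.1054, 0.0289]
```

>>> {"op": "drive_tool", "data": {
  "deltas": [
    [[0,0,0,-0.03,0.02,0,-0.6],[0,0,0,-0.06,0.04,0,-0.6],[0,0,0,-0.09,0.06,0,-0.6],[0,0,0,-0.12,0.08,0,-0.6],[0,0,0,-0.145,0.098,0,-0.6],[0,0,0,-0.159,0.106,0.01,-0.6],[0,0,0,-0.159,0.106,0.022,-0.6],[0,0,0,-0.159,0.106,0.022,-0.6],[0,0,0,-0.159,0.106,0.022,-0.6],[0,0,0,-0.159,0.106,0.022,-0.6]]
  ]
}}

```text
time_s: 7.08
tool_pos: [564.8, 213.4, 84.7]
tool_rot: [0.679, 0.734, 0.0, 0.0]
contact_force: [-0.7, 0.3, -1.6]
finger_gap: 28.0
grip_force: 30.1
```

Run:
```python
from h import *
s=env.sense();print(s["time_s"],s["tool_pos"],s["finger_gap"],s["grip_force"],s["contact_force"])
print(go(567.5,213.3,35,4.35))
A=env.get_image("scene");B=env.get_image("top")
a=cv2.resize(A["frame"][120:190,215:295],(800,700),interpolation=cv2.INTER_CUBIC)[:600]
cv2.imwrite('pics/c.png',a)
```

```text
7.0833 [564.78220189 213.37655601  84.72925302] 28.010505301740523 30.12234345311299 [-0.74242143  0.2894441  -1.57605552]
[0.0002, -0.0002, 0.0012, -0.0003, 0.0027, 0.0497]
```

View pics/c.png

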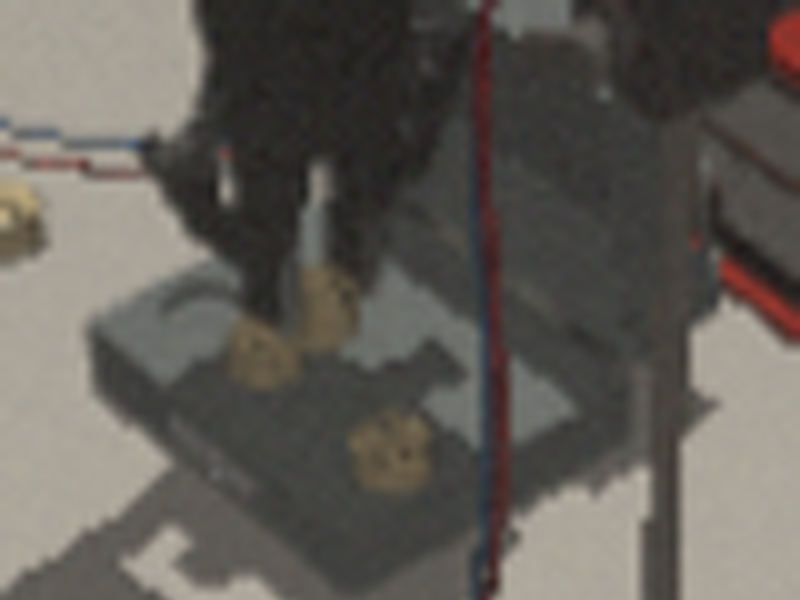

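The held disc shows at (330,305) in the crop, level and over pocket 2. The masses in pockets 1 and 3 are undisturbed at (262,350) and (390,450). Now I lower it.

>>> {"op": "drive_tool", "data": {
  "deltas": [
    [[0,0,0,0,0.0025,0.01,-0.6],[0,0,0,0,0.0025,0.025,-0.6],[0,0,0,0,0.0025,0.035,-0.6],[0,0,0,0,0.0025,0.037,-0.6],[0,0,0,0,0.0025,0.039,-0.6],[0,0,0,0,0.0025,0.042,-0.6],[0,0,0,0,0.0025,0.045,-0.6],[0,0,0,0,0.0025,0.048,-0.6],[0,0,0,0,0.0025,0.049,-0.6],[0,0,0,0,0.0025,0.049,-0.6]]
  ]
}}

```text
time_s: 8.02
tool_pos: [567.8, 212.7, 35.7]
tool_rot: [0.68, 0.733, 0.0, 0.0]
contact_force: [-0.9, -0.4, 1.3]
finger_gap: 27.8
grip_force: 30.3
```

Run:
```python
from h import *
s=env.sense();print(s["time_s"],s["tool_pos"],s["tool_rot"],s["finger_gap"],s["grip_force"],s["contact_force"],s["wrist_torque"])
```

```text
8.0167 [567.78553386 212.73469516  35.70103057] [6.79730532e-01 7.33461895e-01 1.71124247e-04 1.55850256e-04] 27.807158308445953 30.329748637159355 [-0.91722296 -0.44698504  1.25097629] [-0.0293858   0.11191484 -0.02407455]
```

>>> {"op": "drive_tool", "data": {
  "deltas": [
    [[0,0,0,0,0,0,-0.25],[0,0,0,0,0,0,-0.1],[0,0,0,0,0,0,0],[0,0,0,0,0,0,0],[0,0,0,0,0,-0.025,0],[0,0,0,0,0,-0.06,0],[0,0,0,0,0,-0.09,0],[0,0,0,0,0,-0.09,0],[0,0,0,0,0,-0.09,0]]
  ]
}}

```text
time_s: 8.77
tool_pos: [568.3, 212.9, 126.8]
tool_rot: [0.68, 0.733, 0.001, 0.001]
contact_force: [1.0, 0.7, -1.0]
finger_gap: 42.7
grip_force: 0.0
```

Run:
```python
from h import *
s=env.sense();print(s["time_s"],s["tool_pos"],s["finger_gap"],s["contact_force"])
print(go(541.2,415,125,4.35))
```

```text
8.7667 [568.28973164 212.85469639 126.84948055] 42.68822413247279 [ 0.98423645  0.73272053 -0.98616499]
[0.0035, -0.0003, 0.0001, 0.2036, -0.0117, 0.0019]
```

>>> {"op": "drive_tool", "data": {
  "deltas": [
    [[0,0,0,0.035,-0.002,0,0],[0,0,0,0.075,-0.004,0,0],[0,0,0,0.115,-0.006,0,0],[0,0,0,0.155,-0.009,0,0],[0,0,0,0.19,-0.012,0,0],[0,0,0,0.203,-0.012,0,0],[0,0,0,0.203,-0.012,0,0],[0,0,0,0.203,-0.012,0,0],[0,0,0,0.203,-0.012,0,0]]
  ]
}}

```text
time_s: 9.52
tool_pos: [540.6, 412.8, 124.5]
tool_rot: [0.68, 0.733, -0.001, -0.0]
contact_force: [-1.1, 0.6, -0.8]
finger_gap: 42.7
grip_force: 0.0
```

Run:
```python
from h import *
s=env.sense();print(s["time_s"],s["tool_pos"],s["finger_gap"],s["contact_force"])
print(go(541.2,415,6,4.35))
A=env.get_image("scene");B=env.get_image("top")
for im in(A,B): blobs(im["frame"],im["camera_matrix"],im["R"],im["t"],(15,42))
W=cloud(B);x,y,z=W[...,0],W[...,1],W[...,2]
for p in((564.5,252),(567.5,213.3),(570.4,174.5)):
    m=np.hypot(x-p[0],y-p[1])<11;print(m.sum(),np.median(z[m]).round(1))
a=cv2.resize(A["frame"][120:180,215:295],(800,600),interpolation=cv2.INTER_CUBIC)
cv2.imwrite('pics/d.png',a)
```

```text
9.5167 [540.57100956 412.79939714 124.49591086] 42.65051562300376 [-1.05345087  0.61651546 -0.79971157]
[-0.0013, 0.001, -0.0011, 0.0023, 0.001, 0.1185]
(np.float64(185.4), np.float64(148.6)) 20 [(15, [417.4, 437.3]), (42, [405.3, 404.9])]
(np.float64(241.0), np.float64(153.4)) 26 [(15, [582.4, 282.0]), (42, [565.5, 254.1])]
(np.float64(247.5), np.float64(158.8)) 32 [(15, [584.7, 239.9]), (42, [567.8, 213.3])]
(np.float64(253.3), np.float64(163.6)) 34 [(15, [587.3, 203.5]), (42, [570.3, 178.0])]
(np.float64(211.7), np.float64(169.3)) 59 [(15, [575.8, 176.7]), (42, [570.0, 173.8])]
(np.float64(202.2), np.float64(170.3)) 57 [(15, [572.5, 214.1]), (42, [566.8, 210.5])]
(np.float64(191.7), np.float64(171.2)) 57 [(15, [569.5, 255.0]), (42, [563.8, 250.6])]
(np.float64(153.9), np.float64(178.4)) 9 [(15, [543.5, 401.8]), (42, [538.3, 394.6])]
26 45.6
25 45.3
25 45.8
```

View pics/d.png

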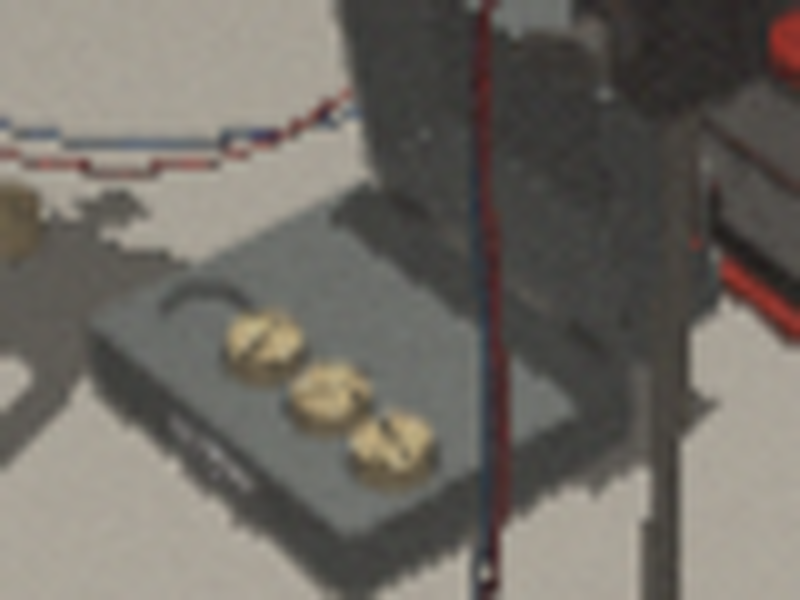

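The spare sits flat in pocket 2 at (330,395) in the crop, with its top at the same height as its neighbours. Pocket 0 is still empty at (205,300). Next I grip the second spare.

>>> {"op": "drive_tool", "data": {
  "deltas": [
    [[0,0,0,0.002,0.001,0.03,0],[0,0,0,0.002,0.001,0.065,0],[0,0,0,0.002,0.001,0.095,0],[0,0,0,0.002,0.001,0.112,0],[0,0,0,0.002,0.001,0.118,0],[0,0,0,0.002,0.001,0.118,0],[0,0,0,0.002,0.001,0.118,-0.4],[0,0,0,0.002,0.001,0.118,-0.6],[0,0,0,0.002,0.001,0.118,-0.6],[0,0,0,0.002,0.001,0.118,-0.6]]
  ],
  "force": 30
}}

```text
time_s: 10.45
tool_pos: [541.9, 416.5, 8.9]
tool_rot: [0.68, 0.733, 0.001, 0.001]
contact_force: [0.5, -1.6, 4.3]
finger_gap: 28.1
grip_force: 30.1
```

>>> {"op": "drive_tool", "data": {
  "deltas": [
    [[0,0,0,0,0,0,-0.6],[0,0,0,0,0,0,-0.6]]
  ]
}}

```text
time_s: 10.62
tool_pos: [541.9, 416.5, 8.9]
tool_rot: [0.68, 0.733, 0.001, 0.001]
contact_force: [0.3, -1.5, 6.5]
finger_gap: 28.2
grip_force: 30.3
```

>>> {"op": "drive_tool", "data": {
  "deltas": [
    [[0,0,0,0,0,-0.03,-0.6],[0,0,0,0,0,-0.06,-0.6],[0,0,0,0,0,-0.09,-0.6],[0,0,0,0,0,-0.1,-0.6],[0,0,0,0,0,-0.1,-0.6],[0,0,0,0,0,-0.1,-0.6]]
  ]
}}

```text
time_s: 11.12
tool_pos: [540.7, 416.2, 106.5]
tool_rot: [0.68, 0.733, -0.0, -0.0]
contact_force: [-0.7, -0.1, -1.3]
finger_gap: 28.1
grip_force: 30.0
```

Run:
```python
from h import *
s=env.sense();print(s["time_s"],s["tool_pos"],s["finger_gap"],s["grip_force"],s["contact_force"])
print(go(561.8,291,85,4.35))
```

```text
11.1167 [540.73137632 416.16832812 106.49285148] 28.143366436195684 30.046708618610865 [-0.67199327 -0.11644163 -1.29070359]
[-0.0009, 0.0003, 0.0002, -0.1264, 0.0115, 0.0215]
```

>>> {"op": "drive_tool", "data": {
  "deltas": [
    [[0,0,0,-0.03,0.002,0,-0.6],[0,0,0,-0.06,0.005,0,-0.6],[0,0,0,-0.09,0.008,0,-0.6],[0,0,0,-0.115,0.011,0.01,-0.6],[0,0,0,-0.125,0.012,0.02,-0.6],[0,0,0,-0.125,0.012,0.022,-0.6],[0,0,0,-0.125,0.012,0.022,-0.6],[0,0,0,-0.125,0.012,0.022,-0.6],[0,0,0,-0.125,0.012,0.022,-0.6]]
  ]
}}

```text
time_s: 11.87
tool_pos: [562.3, 293.7, 85.2]
tool_rot: [0.679, 0.734, -0.0, -0.0]
contact_force: [0.0, 0.4, -1.3]
finger_gap: 28.1
grip_force: 30.0
```

Run:
```python
from h import *
s=env.sense();print(s["time_s"],s["tool_pos"],s["finger_gap"],s["grip_force"],s["contact_force"])
print(go(561.8,292,36,4.35))
```

```text
11.8667 [562.31267021 293.68365242  85.19405246] 28.065867147271472 30.049619915080257 [ 0.00668286  0.43224356 -1.32058328]
[-0.0001, -0.0001, 0.0014, -0.0016, -0.0006, 0.0492]
```

>>> {"op": "drive_tool", "data": {
  "deltas": [
    [[0,0,0,-0.0015,-0.0005,0.01,-0.6],[0,0,0,-0.0015,-0.0005,0.025,-0.6],[0,0,0,-0.0015,-0.0005,0.035,-0.6],[0,0,0,-0.0015,-0.0005,0.037,-0.6],[0,0,0,-0.0015,-0.0005,0.039,-0.6],[0,0,0,-0.0015,-0.0005,0.042,-0.6],[0,0,0,-0.0015,-0.0005,0.045,-0.6],[0,0,0,-0.0015,-0.0005,0.048,-0.6],[0,0,0,-0.0015,-0.0005,0.049,-0.6],[0,0,0,-0.0015,-0.0005,0.049,-0.6]]
  ]
}}

```text
time_s: 12.7
tool_pos: [562.2, 291.4, 36.3]
tool_rot: [0.68, 0.733, 0.0, -0.0]
contact_force: [-0.1, 2.9, -0.4]
finger_gap: 28.0
grip_force: 30.1
```

>>> {"op": "drive_tool", "data": {
  "deltas": [
    [[0,0,0,0,0,0,-0.25],[0,0,0,0,0,0,-0.1],[0,0,0,0,0,0,0],[0,0,0,0,0,0,0],[0,0,0,0,0,-0.025,0],[0,0,0,0,0,-0.06,0],[0,0,0,0,-0.03,-0.095,0],[0,0,0,0,-0.06,-0.13,0],[0,0,0,0.03,-0.08,-0.16,0],[0,0,0,0.07,-0.08,-0.19,0]]
  ]
}}

```text
time_s: 13.53
tool_pos: [477.8, 339.0, 216.9]
tool_rot: [0.681, 0.733, -0.0, 0.0]
contact_force: [1.5, 0.4, 0.5]
finger_gap: 42.7
grip_force: 0.0
```

>>> {"op": "drive_tool", "data": {
  "deltas": [
    [[0,0,0,0.03,0,-0.04,0],[0,0,0,0.06,0,-0.08,0],[0,0,0,0.06,0,-0.09,0],[0,0,0,0.06,0,-0.09,0]]
  ]
}}

```text
time_s: 13.87
tool_pos: [475.7, 402.5, 309.6]
tool_rot: [0.679, 0.734, 0.005, 0.001]
contact_force: [0.3, 0.9, 0.7]
finger_gap: 42.3
grip_force: 0.0
```

Run:
```python
from h import *
s=env.sense();print(s["time_s"],s["tool_pos"],s["finger_gap"],s["contact_force"])
A=env.get_image("scene");B=env.get_image("top")
for im in(A,B): blobs(im["frame"],im["camera_matrix"],im["R"],im["t"],(15,42))
W=cloud(B);x,y,z=W[...,0],W[...,1],W[...,2]
for p in((561.7,291),(564.5,252),(567.5,213.3),(570.4,174.5)):
    m=np.hypot(x-p[0],y-p[1])<11;print(m.sum(),np.median(z[m]).round(1))
for im in(A,B):
    W=cloud(im);x,y,z=W[...,0],W[...,1],W[...,2]
    m=(z>200)&(z<245)&(x>600)&(x<730)&(y>150)&(y<330)
    print('bar',m.sum(),[np.percentile(a[m],[5,50,95]).round() for a in(x,y,z)])
a=cv2.resize(A["frame"][90:190,200:300],(600,600),interpolation=cv2.INTER_CUBIC)
cv2.imwrite('pics/e.png',a)
```

```text
13.8667 [475.74976393 402.50968495 309.5834069 ] 42.30420900699866 [0.34965666 0.87620166 0.72559804]
(np.float64(185.4), np.float64(148.5)) 18 [(15, [417.4, 437.6]), (42, [405.3, 405.2])]
(np.float64(238.0), np.float64(151.1)) 56 [(15, [580.4, 301.2]), (42, [563.6, 272.8])]
(np.float64(247.4), np.float64(158.9)) 31 [(15, [584.6, 239.9]), (42, [567.6, 213.3])]
(np.float64(253.3), np.float64(163.6)) 32 [(15, [587.4, 203.6]), (42, [570.3, 178.1])]
(np.float64(211.7), np.float64(169.3)) 59 [(15, [575.8, 176.6]), (42, [570.0, 173.8])]
(np.float64(202.2), np.float64(170.3)) 57 [(15, [572.6, 214.1]), (42, [566.9, 210.5])]
(np.float64(181.8), np.float64(172.2)) 60 [(15, [566.4, 293.7]), (42, [560.8, 288.5])]
(np.float64(191.7), np.float64(171.3)) 57 [(15, [569.5, 255.2]), (42, [563.8, 250.8])]
(np.float64(144.9), np.float64(210.0)) 24 [(15, [420.6, 433.5]), (42, [417.8, 425.6])]
24 44.8
25 44.0
24 45.3
25 46.1
bar 80 [array([665., 676., 683.]), array([188., 256., 292.]), array([213., 231., 234.])]
bar 115 [array([669., 679., 686.]), array([189., 241., 291.]), array([218., 233., 237.])]
```

View pics/e.png

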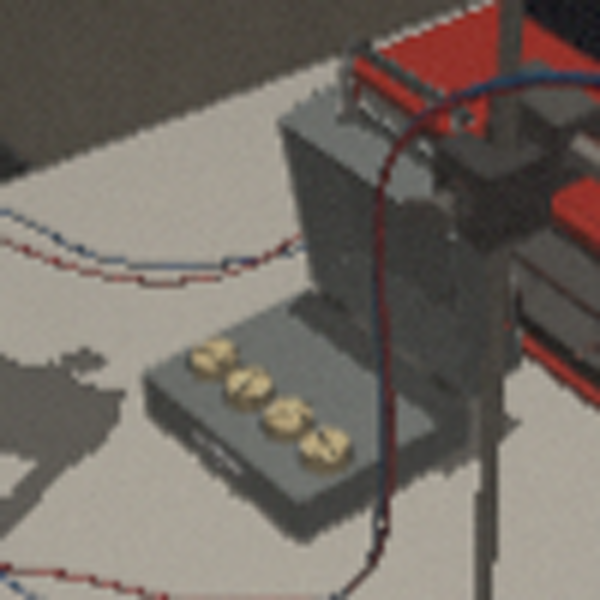

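All four masses sit level in the case, at (213,357), (248,386), (288,417) and (325,450) in the crop. The lid stands open with its bar at about (679,240,231) mm. Next I approach the bar from above.

Run:
```python
from h import *
print(go(679.5,250,295,4.4))
```

```text
[0.0009, -0.0001, -0.0002, -0.1654, 0.1919, 0.0095]
```

>>> {"op": "drive_tool", "data": {
  "deltas": [
    [[0,0,0,-0.025,0.028,0.003,0],[0,0,0,-0.05,0.057,0.005,0],[0,0,0,-0.075,0.085,0.008,0],[0,0,0,-0.1,0.115,0.01,0],[0,0,0,-0.125,0.145,0.01,0],[0,0,0,-0.15,0.175,0.01,0],[0,0,0,-0.165,0.192,0.01,0],[0,0,0,-0.165,0.192,0.01,0],[0,0,0,-0.165,0.192,0.01,0],[0,0,0,-0.165,0.192,0.01,0]]
  ]
}}

```text
time_s: 14.8
tool_pos: [679.0, 249.9, 293.2]
tool_rot: [0.68, 0.733, -0.001, -0.001]
contact_force: [0.4, 0.5, 1.0]
finger_gap: 42.7
grip_force: 0.0
```

Run:
```python
from h import *
s=env.sense();print(s["time_s"],s["tool_pos"],s["finger_gap"],s["contact_force"],s["q"])
print(go(679.5,250,216,4.4))
```

```text
14.8 [679.0378227  249.94522774 293.22303722] 42.66693338241841 [0.37228945 0.48353941 0.99152177] [1.89533475e-01 7.07580726e-01 5.43539076e-01 1.55703032e-04
 1.89257784e+00 1.13851462e-01]
[-0.0021, 0.0001, -0.0011, 0.0, 0.0006, 0.0772]
```

>>> {"op": "drive_tool", "data": {
  "deltas": [
    [[0,0,0,0,0,0.02,0],[0,0,0,0,0,0.045,0],[0,0,0,0,0,0.065,0],[0,0,0,0,0,0.076,0],[0,0,0,0,0,0.077,0],[0,0,0,0,0,0.077,-0.5],[0,0,0,0,0,0.077,-1],[0,0,0,0,0,0.077,-1],[0,0,0,0,0,0.077,-1],[0,0,0,0,0,0.077,-1]]
  ],
  "force": 40
}}

```text
time_s: 15.63
tool_pos: [679.9, 250.6, 219.0]
tool_rot: [0.68, 0.734, 0.002, 0.001]
contact_force: [0.6, 2.2, 6.5]
finger_gap: 8.3
grip_force: 39.3
```

Run:
```python
from h import *
s=env.sense();print(s["time_s"],s["tool_pos"],s["finger_gap"],s["grip_force"],s["contact_force"])
R=Ro.from_quat(s["tool_rot"]);hx=np.array([.9971,.0758])
P=s["tool_pos"];r=193.3;a0=np.arctan2(45,188)
b0=a0+np.radians(80.2)
for th in(80.2,76,72,68,64,60,56,52,48,45,42,41,40):
    a=a0+np.radians(th)
    d=np.r_[hx*(r*np.cos(b0)-r*np.cos(a)),r*np.sin(a)-r*np.sin(b0)]
    print(th,R.inv().apply(d/1000).round(4).tolist(),(P+d).round(1))
```

```text
15.6333 [679.89651222 250.56029733 218.97027328] 8.313109636941244 39.30427372455597 [0.63149255 2.17793766 6.45083494]
80.2 [0.0, 0.0, 0.0] [679.9 250.6 219. ]
76 [0.0, -0.0142, -0.0004] [665.8 249.5 219.4]
72 [0.0, -0.0276, 0.0001] [652.3 248.5 218.8]
68 [0.0, -0.041, 0.0016] [639.  247.4 217.2]
64 [0.0, -0.0543, 0.004] [625.7 246.4 214.8]
60 [0.0, -0.0674, 0.0074] [612.7 245.5 211.4]
56 [0.0, -0.0802, 0.0116] [600.  244.5 207.1]
52 [0.0, -0.0927, 0.0168] [587.5 243.5 201.9]
48 [0.0, -0.1048, 0.0227] [575.5 242.6 195.9]
45 [0.0, -0.1135, 0.0278] [566.8 242.  190.8]
42 [0.0, -0.122, 0.0333] [558.3 241.3 185.3]
41 [0.0, -0.1248, 0.0352] [555.6 241.1 183.4]
40 [0.0, -0.1275, 0.0372] [552.8 240.9 181.4]
```

>>> {"op": "drive_tool", "data": {
  "deltas": [
    [[0,0,0,0,-0.007,0,-1],[0,0,0,0,-0.018,0,-1],[0,0,0,0,-0.03,0,-1],[0,0,0,0,-0.043,0.002,-1],[0,0,0,0,-0.055,0.004,-1],[0,0,0,0,-0.067,0.007,-1],[0,0,0,0,-0.08,0.012,-1],[0,0,0,0,-0.093,0.017,-1],[0,0,0,0,-0.1,0.02,-1],[0,0,0,0,-0.105,0.023,-1]]
  ],
  "force": 40
}}

```text
time_s: 16.47
tool_pos: [574.4, 242.1, 195.2]
tool_rot: [0.68, 0.734, 0.001, 0.001]
contact_force: [2.1, 1.4, 0.4]
finger_gap: 8.0
grip_force: 40.7
```

>>> {"op": "drive_tool", "data": {
  "deltas": [
    [[0,0,0,0,-0.005,0.003,-1],[0,0,0,0,-0.009,0.005,-1],[0,0,0,0,-0.013,0.008,-1],[0,0,0,0,-0.017,0.011,-1],[0,0,0,0,-0.02,0.012,-1],[0,0,0,0,-0.022,0.014,-1],[0,0,0,0,-0.022,0.014,-1],[0,0,0,0,-0.022,0.014,-1],[0,0,0,0,-0.022,0.014,-1],[0,0,0,0,-0.022,0.014,-1]]
  ]
}}

```text
time_s: 17.3
tool_pos: [552.3, 240.4, 180.7]
tool_rot: [0.68, 0.733, -0.0, -0.0]
contact_force: [-4.5, -0.4, 8.3]
finger_gap: 8.3
grip_force: 41.8
```

Run:
```python
from h import *
s=env.sense();print(s["time_s"],s["tool_pos"],s["tool_rot"],s["finger_gap"],s["grip_force"],s["contact_force"],abs(s["joint_velocities"]).max())
A=env.get_image("scene");B=env.get_image("top")
for n,im in(("scene",A),("top",B)):
    W=cloud(im);x,y,z=W[...,0],W[...,1],W[...,2]
    # hood roof at angle th passes point hinge + 45*(sin th, cos th), direction (-cos, sin)
    q=(x-668)*.997+(y-240)*.076; h=z-37
    for side in((160,200),(280,312)):
        m=(y>side[0])&(y<side[1])&(h>55)&(h<240)&(q>-150)&(q<60)
        if m.sum()<15: continue
        Q=np.c_[q[m],h[m]]
        best=max(((np.sum(abs(Q@[np.sin(t),np.cos(t)]-o)<3),np.degrees(t),o) for t in np.radians(np.arange(20,85,.5)) for o in(41,43,45,47,49)))
        print(n,side,m.sum(),best)
f=A["frame"][90:190,200:300];cv2.imwrite('pics/f.png',cv2.resize(f,(600,600),interpolation=cv2.INTER_CUBIC))
```

```text
17.3 [552.3216561  240.40105789 180.71090591] [ 6.79692966e-01  7.33496520e-01 -4.49800368e-04 -3.54664362e-04] 8.260007848791538 41.84415936470032 [-4.48347313 -0.39223112  8.34332622] 0.0024756130676028445
scene (160, 200) 187 (np.int64(67), np.float64(38.5), 45)
scene (280, 312) 58 (np.int64(20), np.float64(42.5), 41)
top (160, 200) 306 (np.int64(198), np.float64(40.0), 45)
top (280, 312) 20 (np.int64(6), np.float64(28.0), 43)
```

View pics/f.png

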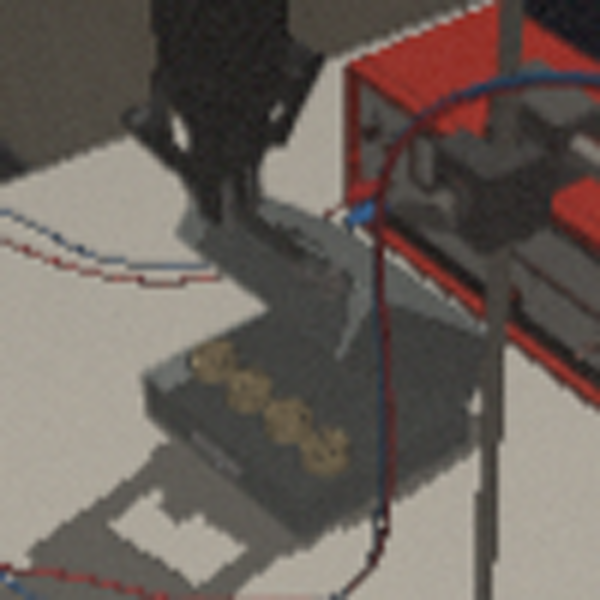

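The gripper holds the bar near (240,215) in the crop. The lid measures 40° open from the top camera, and the four masses are in place at (213,357) to (325,450). I'll let it settle briefly, then hand in.

>>> {"op": "drive_tool", "data": {
  "deltas": [
    [[0,0,0,0,0,0,-1],[0,0,0,0,0,0,-1],[0,0,0,0,0,0,-1],[0,0,0,0,0,0,-1],[0,0,0,0,0,0,-1],[0,0,0,0,0,0,-1]]
  ]
}}

```text
time_s: 17.9
tool_pos: [552.3, 240.4, 180.7]
tool_rot: [0.68, 0.733, -0.0, -0.0]
contact_force: [-5.0, -0.7, 8.3]
finger_gap: 8.2
grip_force: 41.8
```

Run:
```python
from h import *
s=env.sense();print(s["tool_pos"],s["finger_gap"],s["grip_force"],abs(s["joint_velocities"]).max())
print(env.job_done())
```

```text
[552.32663192 240.42048355 180.69469889] 8.18261835140636 41.843862533569336 0.0013317694928860384
the job is handed in; nothing more can be done
None
```

The job is handed in at about 18 s: the lid stood open by itself, both spares sit flat in pockets 0 and 2 with the other two masses left in place, and the gripper is holding the lid still by its bar at about 40° open.

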